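# Raise the bag stand by one rung and seat it on its pawl

## Task

The bag stand is too low for the next size of bag: take the cross bar of its ladder section, raise the section until the one rung just below the pawl has gone past it and the pawl has fallen back, then lower it gently, without letting it drop, so that this rung sits on the pawl. Prove the lock by pressing the bar down steadily with about 10 N (never as much as 16 N) for a good second, then let go and leave the section standing on the pawl; do not disturb the things round about.

Things in the scene. Friction and masses are not known exactly. Their poses are not given: they have to be found in the camera images.
- frame: Frame of the bag stand, fixed to the worktop: dark steel foot plate 120 (x) x 130 (y) x 12 mm and two upright aluminium C channels at y = +-31 mm, up to z = 135 mm, that guide the loose ladder section with 2 mm of play all round (they take at most 40 N from it). Origin: centre of the foot's underside; z up; -x is the front, where the pawl is.
- frame_top (a point): Point midway between the channels' upper ends, 135 mm above the frame's origin. The pawl's bracket is clamped on the fronts of the channels: the pawl's pin lies along y, 26 mm in front (-x) of this point's plane and nominally 36 mm below it, but that height was set by hand and is unmeasured: up to 10 mm higher or lower.
- bar (a point): Centre of the cross bar on top of the loose ladder section (0.35 to 0.6 kg), where it is taken. Bar 16 (x) x 130 (y) x 20 mm (z), axes as the frame's; 57 mm free below it at the start. A bag hook hangs below it at y = +-56 mm; the middle +-45 mm is free for fingers from above. At the start the section's feet are on the foot plate and this point is 214 mm above the frame's origin.
- rung (a point): Centre of the rung to be seated, 135 mm below the bar's centre; at the start the one just below the pawl. Rungs: 8 mm round, 45 mm apart. Nominally it touches the pawl after 13 mm of rise, clears it at 45 to 48 mm and sits on it at 26 mm, all +-10 mm for the unmeasured pawl height. Above 78 mm of rise the next rung may pass too, and a passed rung cannot be brought back down.
- pawl (a joint): Angle (rad) of the gravity pawl, a steel tongue 33 x 22 x 6 mm from its pin back between the rails. 0: level, on its stop, where it carries a rung; a rising rung swings its tip up to 0.85 or so, and it falls back to 0 by itself once the rung has cleared. Its pin rests on cushions that give 0.17 mm per N of load; it takes at most 22 N, section's weight included.
- check_weight: Brass check weight with a knob, 30 mm across, 40 mm high, standing to the right of the stand (bystander). Origin: centre of its underside.
- tape_roll: Roll of tan tape, 94 mm across, 25 mm high, lying to the left of the stand (bystander). Origin: centre of its underside.
- pouch: Paper pouch, 68 x 107 x 232 mm, standing behind the stand (bystander). Origin: centre of its underside.

How it is judged:
By the outcome, as a careful person would: the job done as asked, in the order asked, and still so for the second after the job is handed in, with the robot touching nothing.
It also fails if it takes over 48 s, if anything falls off the work surface, if the arm or the gripper's body presses on something with over 40 N, if the wrist force passes 120 N, or if a joint passes its speed limit or range.

## Robot

A 6-joint arm with a two-finger parallel gripper is mounted at the origin on a cart in front of the work surface, level with it; the furniture and walls round the work are solid. World frame = base frame: x ahead of the robot, y to its left, z up, the work surface at z = 0. Lengths are in m, angles in rad, forces in N, time in s.
With the tool pointing down it reaches from about 0.325 to 0.9 m from the base axis. Payload 6.1 kg.
Tool frame: the origin (TCP) lies midway between the tips of the shut fingers; the grasp point (between the pads) lies 19 mm behind it; z points along the fingers, y is the direction in which the jaws open and shut (so a half turn about z gives the same grasp; the last joint's range is limited). The gripper opens to 87 mm and grips with 3 to 60 N. Pads are 19 mm wide; open, the fingers measure 117 mm over their backs; the gripper's body (75 mm by 190 mm) begins 51 mm behind the grasp point.
Start: joints at [1.004, 0.22, 1.526, -0, 1.395, -0.126], TCP at [0.267, 0.565, 0.223] pointing down, gripper open.
Joint ranges: [-2.98, 2.98], [-0.91, 2.08], [0.09, 2.57], [-1.24, 4.39], [0.2, 2.65], [-2.68, 2.68]. Speed limits (rad/s): [2.57, 2.57, 3.01, 3.14, 3.14, 3.14].

## Interface

Orientations are given as a 3x3 rotation matrix whose columns are the frame's x, y, z axes.
In Python, from workcell import env, vision, ticket gives the robot as it stands. The module is installed in compiled form; this text tells all that it offers.
- The arm moves only by the tool send_rows, never from a script. Its argument "steps" is a list of rows, each a list of 5 numbers: the shift along the tool's x, y, z in mm, then the turn about the tool's z in degrees, then the finger opening in mm, from 0 to 87. In form: [[x, y, z, yaw, jaw], ...]. A call has 1 to 5 rows; each row is the pose to reach, as a shift and turn from the pose commanded when the call began, along the tool's axes at that moment; what a row does not reach only later rows make up. A row lasts 1/10 s, in which the tool goes at most 50 mm and 8.59 degrees, less where a joint would pass 70% of its speed; a pose out of reach is approached as far as the arm can. A call with a gripper value outside its range is refused whole. The fingers move at their own pace and stop on an object; "squeeze" is the grip in N (left out, the last holds). Time passes only in rows, so rows that repeat a pose let the fingers close. It gives the time, the measured TCP pose, the force and the opening at its end, in the units of the state.
- env.read_state(): the state, without advancing time (a new reading comes with each control period).
- vision.read_camera(name): name is "side" or "top"; returns the picture (384x512x3 uint8, red, green, blue); there is no depth.
- vision.camera_info(name): a dict with "mtx" (3x3 intrinsics, pixels), "xyz" and "rotation" of the camera in the world. Camera axes: x right, y down, z forward; pixel columns grow to the right and rows downward; lengths in m; the calibration is good to about 2 mm. A picture is of the moment at which its call begins. camera_info takes no time and is no camera call.
- ticket.hand_in(): hands the job in, once; it reports no verdict.
The state is a dict: "time": time; "qpos": joint angles; "qvel": joint speeds; "joint_efforts": joint torques, N m; "tool_pos": TCP position; "tool_rot": TCP orientation; "ft_force": force on the tool from outside, world axes, zero at the start; "ft_torque": the same for the moment, N m; "gripper_width": opening from 0.0 (shut) to 1.0 (fully open).
Only numpy, scipy, OpenCV 4.12 (cv2) and the standard library are available. Lean on these libraries where they do the work, as an engineer would, in place of code of your own. Each camera call takes 0.05 s, during which the arm holds its last target. There are 200 camera calls.

## Working session

There is one attempt and no reset: what is moved stays moved. The work goes in short steps, Python scripts to look and compute and a tool call to move; the robot and the scene stay as the last step left them, time stands still between calls to the robot, and variables do not carry over. Pictures are saved under pics/ and viewed, on a budget of 10 in all, crops included, one or two more only if the job needs it, and the job is handed in when it is done.

Besides the shell and the picture viewer there is one more tool, called after ">>>" by a JSON object that holds its "fn" and its "kwargs", one argument or row to a line. send_rows: Moves the arm, as the interface text tells. Its arguments: {"type":"object","properties":{"steps":{"type":"array"},"squeeze":{"type":"number"}},"required":["steps"]}

```bash
mkdir -p pics
python3 - <<'E'
from workcell import env, vision
import cv2,numpy as np
s=env.read_state();print(s)
for n in("side","top"):
    im=vision.read_camera(n);cv2.imwrite(f"pics/{n}0.png",im[:,:,::-1])
    i=vision.camera_info(n);print(n,i)
a=[cv2.imread(f"pics/{n}0.png") for n in("side","top")]
E
```

```text
{'time': 0.0, 'qpos': array([ 1.00387430e+00,  2.21206054e-01,  1.52758963e+00, -1.36010344e-05,
        1.39469255e+00, -1.26095499e-01]), 'qvel': array([-0.00057549,  0.00089771, -0.00097008, -0.00208779, -0.00023283,
       -0.00081034]), 'joint_efforts': array([-8.87886545e-04, -4.94603920e+01, -3.87380898e+01,  6.99024741e-02,
        5.68892865e-02, -1.65802517e-04]), 'tool_pos': array([0.26635584, 0.56473084, 0.22146105]), 'tool_rot': array([[-9.04400213e-01,  4.26684006e-01, -1.00670401e-03],
       [ 4.26685135e-01,  9.04398815e-01, -1.60622456e-03],
       [ 2.25111587e-04, -1.88221547e-03, -9.99998203e-01]]), 'ft_force': array([0.72814141, 0.29129142, 0.82402461]), 'ft_torque': array([-0.02969637,  0.02669189,  0.00673971]), 'gripper_width': 0.9987694596747748}
side {'mtx': array([[426.212368  ,   0.        , 249.60224916],
       [  0.        , 426.212368  , 194.02403822],
       [  0.        ,   0.        ,   1.        ]]), 'xyz': array([ 0.29045918, -0.60173016,  0.71236223]), 'rotation': array([[ 0.90646063, -0.27212667,  0.32291825],
       [-0.42184619, -0.5484529 ,  0.72197314],
       [-0.01936269, -0.79066206, -0.61194656]])}
top {'mtx': array([[468.98068495,   0.        , 258.13097493],
       [  0.        , 468.98068495, 191.93838798],
       [  0.        ,   0.        ,   1.        ]]), 'xyz': array([0.41123348, 0.0927446 , 1.29356253]), 'rotation': array([[ 0.021476  , -0.99069559,  0.13439134],
       [-0.99964776, -0.02337497, -0.01256812],
       [ 0.01559258, -0.13407409, -0.99084863]])}
```

View pics/side0.png

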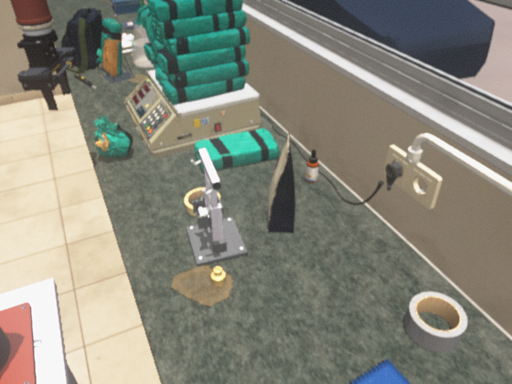

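View pics/top0.png

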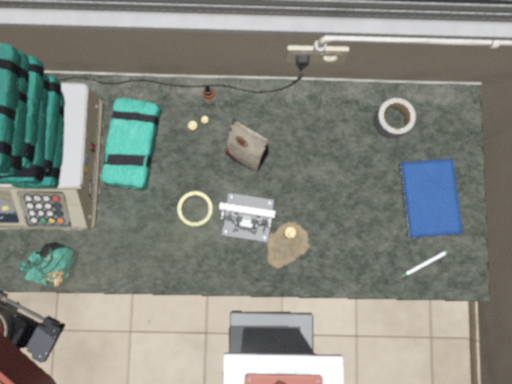

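The stand is near (247,212) in the top view and (213,215) in the side view. The pouch is behind it, the tape roll to its left and the brass weight to its right. I need enlarged crops to measure from.

Run:
```python
import cv2,numpy as np
t=cv2.imread("pics/top0.png")[180:255,205:305];s=cv2.imread("pics/side0.png")[140:290,170:310]
cv2.imwrite("pics/c1.png",cv2.resize(t,None,fx=8,fy=8,interpolation=cv2.INTER_CUBIC))
cv2.imwrite("pics/c2.png",cv2.resize(s,None,fx=4,fy=4,interpolation=cv2.INTER_CUBIC))
```

```text
(no output)
```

View pics/c1.png

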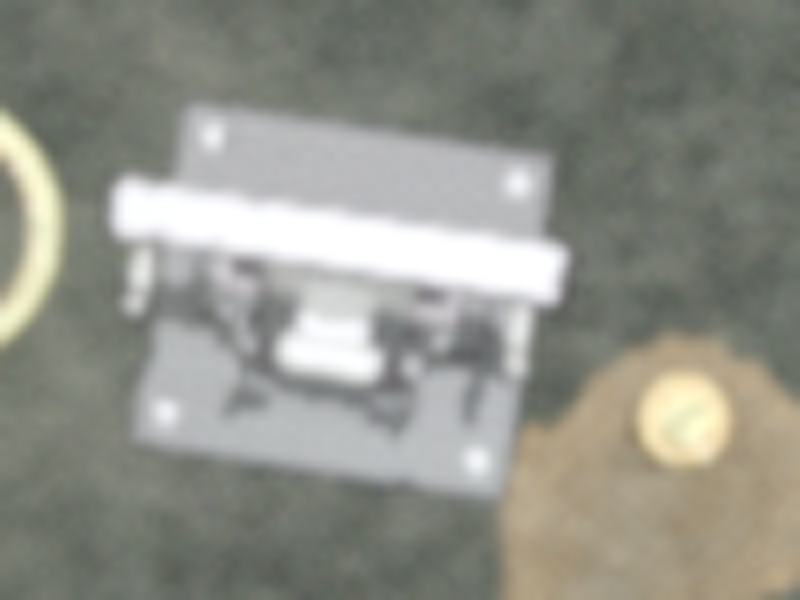

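View pics/c2.png

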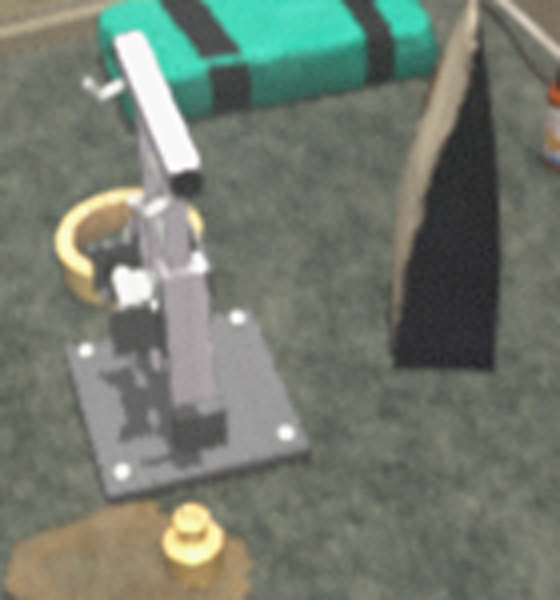

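The bar is the white strip from (115,205) to (565,275) in the top crop, and the plate corners are clear in both crops. I'll fit the frame pose from the plate and bar corners.

```bash
cat > h.py <<'E'
import numpy as np
from workcell import env,vision
def proj(n,P):
    i=vision.camera_info(n);c=(np.atleast_2d(P)-i["xyz"])@i["rotation"]
    p=c@i["mtx"].T;return p[:,:2]/p[:,2:]
def w(P,q): # local->world
    c,s=np.cos(q[2]),np.sin(q[2]);P=np.atleast_2d(P)
    return np.c_[q[0]+c*P[:,0]-s*P[:,1],q[1]+s*P[:,0]+c*P[:,1],P[:,2]]
E
python3 - <<'E'
from h import *
from scipy.optimize import least_squares
L=np.array([[60,65,12],[60,-65,12],[-60,-65,12],[-60,65,12],[8,65,224],[8,-65,224],[-8,65,224],[-8,-65,224]])/1e3
T=np.array([[188,105],[552,155],[500,493],[135,440],[120,178],[570,246],[115,232],[558,303]])
T=(T+.5)/8-.5+[205,180]
S=np.array([[245,312],[308,448],[110,490],[68,348],[140,33],[200,160],[117,38],[170,172]])
S=(S+.5)/4-.5+[170,140]
def r(q,k=0):
    a=proj("top",w(L,q))-T;b=proj("side",w(L,q))-S
    return np.r_[a,b] if k else np.r_[a,b].ravel()
o=least_squares(r,[.4,.1,0],loss="soft_l1",x_scale=[.01,.01,.1])
q=o.x;print(q,np.degrees(q[2]));print(r(q,1).round(1))
np.save("q.npy",q)
print("bar",w([0,0,.214],q))
# neighbours: back-project ground points
s=env.read_state();R=s["tool_rot"];print(R.T@(w([0,0,.30],q)[0]-s["tool_pos"])*1e3)
ax=w([[1,0,0]],q)-w([[0,0,0]],q)
print("angle tool y to frame x deg", np.degrees(np.arctan2(*(R.T@ax[0])[[1,0]])))
E
```

```text
[ 0.51503519  0.10393722 -0.1306826 ] -7.487561357443625
[[-0.5 -0.7]
 [ 0.7  0.2]
 [ 0.7  1.3]
 [-0.9  0.6]
 [-0.1 -0. ]
 [-0.3  0.1]
 [-0.6  0.1]
 [ 0.2 -0.1]
 [ 1.7 -1.3]
 [ 1.3 -0.2]
 [-0.7  1.7]
 [-1.1 -0.1]
 [ 0.8 -0.2]
 [ 0.6  1.1]
 [-0.6 -0.1]
 [ 0.1 -0.3]]
bar [[0.51503519 0.10393722 0.214     ]]
[-421.51265915 -310.83787148  -78.02770098]
angle tool y to frame x deg 162.23311061306563
```

```bash
cat >> h.py <<'E'
def go(p,yaw=0,s=None): # shift mm in tool axes to reach world p, and remaining turn so tool y is along frame x
    s=s or env.read_state();R=s["tool_rot"];q=np.load("q.npy")
    a=R.T@[np.cos(q[2]),np.sin(q[2]),0];t=np.degrees(np.arctan2(a[1],a[0]))-90
    return (R.T@(np.array(p)-s["tool_pos"])*1e3).round(1),round((t+90)%180-90,2)
E
python3 -c "
from h import *
print(go([.36,.38,.30]))"
```

```text
(array([-163.5, -127.3,  -78.3]), np.float64(72.23))
```

>>> {"fn": "send_rows", "kwargs": {
  "steps": [
    [-15,-12,-50,8,60],
    [-50,-39,-78,16,60],
    [-85,-66,-78,24,60],
    [-120,-94,-78,32,60],
    [-163,-127,-78,40,60]
  ],
  "squeeze": 20
}}

```text
time: 0.6
tool_pos: [0.3581, 0.3833, 0.3006]
tool_rot: [[-0.414, 0.91, 0.0], [0.91, 0.414, 0.0], [0.0, 0.0, -1.0]]
ft_force: [0.5, 0.1, -0.4]
gripper_width: 0.707
```

```bash
python3 -c "
from h import *
print(go([.42,.17,.30]),env.read_state()['qpos'])"
```

```text
(array([-219.7,  -32. ,    0.5]), np.float64(31.96)) [ 6.68807279e-01 -6.33316577e-02  1.68219887e+00  1.12358051e-04
  1.52239435e+00  2.41613273e-01]
```

>>> {"fn": "send_rows", "kwargs": {
  "steps": [
    [-44,-6,0,8,60],
    [-88,-13,0,16,60],
    [-132,-19,0,24,60],
    [-176,-26,0,32,60],
    [-220,-32,0,32,60]
  ]
}}

```text
time: 1.1
tool_pos: [0.4209, 0.1696, 0.3003]
tool_rot: [[0.13, 0.992, -0.0], [0.992, -0.13, -0.0], [-0.0, -0.0, -1.0]]
ft_force: [1.1, 0.3, -0.8]
gripper_width: 0.692
```

```bash
python3 -c "
from h import *
print(go([.515,.104,.27]),env.read_state()['tool_pos'])"
```

```text
(array([-52.8, 101.9,  30.2]), np.float64(0.01)) [0.42087489 0.16962341 0.30025047]
```

>>> {"fn": "send_rows", "kwargs": {
  "steps": [
    [-18,34,0,0,60],
    [-36,68,5,0,60],
    [-53,102,15,0,60],
    [-53,102,30,0,60],
    [-53,102,30,0,60]
  ]
}}

```text
time: 1.6
tool_pos: [0.5139, 0.1054, 0.2671]
tool_rot: [[0.128, 0.992, -0.006], [0.992, -0.128, -0.0], [-0.001, -0.006, -1.0]]
ft_force: [0.0, 0.7, 0.1]
gripper_width: 0.689
```

Run:
```python
from h import *
import cv2
print(go([.515,.104,.195]),env.read_state()['ft_force'])
t=vision.read_camera("top")[180:255,205:305,::-1];s=vision.read_camera("side")[140:290,170:310,::-1]
t=cv2.resize(t,(400,300),interpolation=3);s=cv2.resize(s,(400,429),interpolation=3)
cv2.imwrite("pics/g1.png",np.hstack([np.pad(t,((0,129),(0,0),(0,0))),s]))
```

```text
(array([-1.2,  1.8, 72.1]), np.float64(0.14)) [0.04231737 0.70420074 0.100369  ]
```

View pics/g1.png

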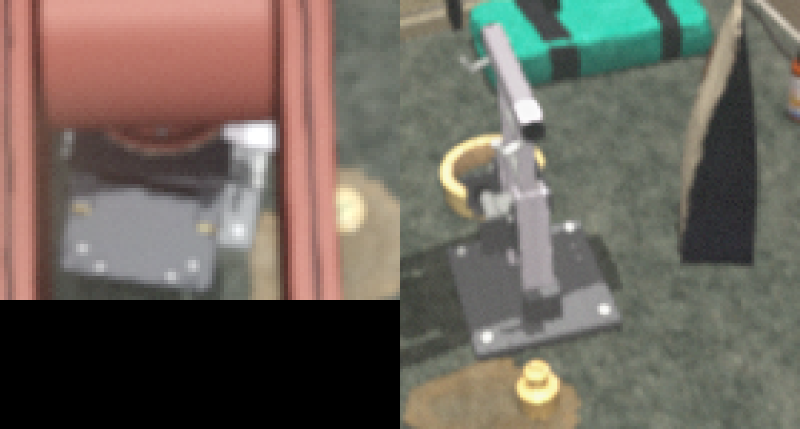

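The side crop shows the bar clearly but no fingers, so I'll check the full side view with the TCP projected.

Run:
```python
from h import *
import cv2
s=env.read_state();R=s['tool_rot'];p=s['tool_pos']
print(proj("side",[p,p+R@[0,.03,0],p+R@[0,-.03,0],w([0,0,.224],np.load("q.npy"))[0]]))
im=vision.read_camera("side")[40:270,110:330,::-1]
cv2.imwrite("pics/g2.png",cv2.resize(im,None,fx=2.6,fy=2.6,interpolation=3))
```

```text
[[206.08190246 144.39380853]
 [220.56963872 141.83546775]
 [191.35735785 146.99396651]
 [208.63905908 164.01988373]]
```

View pics/g2.png

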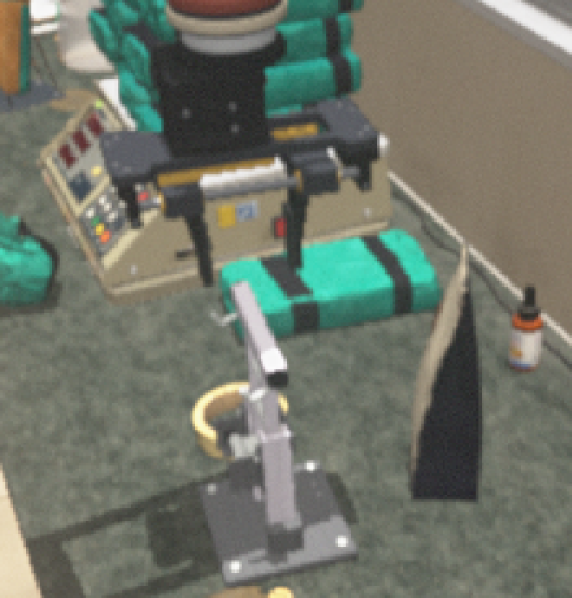

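The fingertips are at (191,149) and (223,142), straddling the bar as the projection predicts. Descending.

>>> {"fn": "send_rows", "kwargs": {
  "steps": [
    [0,0,15,0,60],
    [0,0,30,0,60],
    [0,0,45,0,60],
    [0,0,60,0,60],
    [0,0,74,0,60]
  ]
}}

```text
time: 2.25
tool_pos: [0.5149, 0.106, 0.1946]
tool_rot: [[0.126, 0.992, -0.001], [0.992, -0.126, -0.0], [-0.0, -0.001, -1.0]]
ft_force: [0.4, 0.0, 0.3]
gripper_width: 0.692
```

>>> {"fn": "send_rows", "kwargs": {
  "steps": [
    [0,0,0,0,60],
    [0,0,0,0,60]
  ]
}}

```text
time: 2.45
tool_pos: [0.5153, 0.1059, 0.1961]
tool_rot: [[0.126, 0.992, -0.001], [0.992, -0.126, -0.0], [-0.0, -0.001, -1.0]]
ft_force: [0.1, -0.7, -0.4]
gripper_width: 0.692
```

```bash
python3 -c "
from h import *
print(go([.515,.104,.195]),env.read_state()['tool_pos'],env.read_state()['ft_force'])"
```

```text
(array([-1.9, -0.1,  1.1]), np.float64(0.23)) [0.51530252 0.10587271 0.19608645] [ 0.10343277 -0.65761681 -0.41710702]
```

>>> {"fn": "send_rows", "kwargs": {
  "steps": [
    [-2,0,1,0,40],
    [-2,0,1,0,25],
    [-2,0,1,0,12],
    [-2,0,1,0,10],
    [-2,0,1,0,10]
  ],
  "squeeze": 35
}}

```text
time: 2.95
tool_pos: [0.5154, 0.1039, 0.1958]
tool_rot: [[0.126, 0.992, 0.0], [0.992, -0.126, 0.0], [0.0, 0.0, -1.0]]
ft_force: [1.3, 0.6, -0.1]
gripper_width: 0.322
```

>>> {"fn": "send_rows", "kwargs": {
  "steps": [
    [0,0,0,0,10],
    [0,0,0,0,10],
    [0,0,0,0,10]
  ]
}}

```text
time: 3.25
tool_pos: [0.5153, 0.104, 0.1956]
tool_rot: [[0.126, 0.992, 0.0], [0.992, -0.126, 0.0], [0.0, 0.0, -1.0]]
ft_force: [-0.7, 1.9, 0.3]
gripper_width: 0.185
```

>>> {"fn": "send_rows", "kwargs": {
  "steps": [
    [0,0,-1,0,10],
    [0,0,-2,0,10],
    [0,0,-4,0,10],
    [0,0,-6,0,10],
    [0,0,-6,0,10]
  ]
}}

```text
time: 3.75
tool_pos: [0.5153, 0.104, 0.2017]
tool_rot: [[0.126, 0.992, 0.0], [0.992, -0.126, -0.0], [0.0, 0.0, -1.0]]
ft_force: [0.0, -0.3, -5.2]
gripper_width: 0.178
```

>>> {"fn": "send_rows", "kwargs": {
  "steps": [
    [0,0,-3,0,10],
    [0,0,-6,0,10],
    [0,0,-9,0,10],
    [0,0,-12,0,10],
    [0,0,-14,0,10]
  ]
}}

```text
time: 4.25
tool_pos: [0.5154, 0.104, 0.216]
tool_rot: [[0.126, 0.992, 0.0], [0.992, -0.126, 0.0], [0.0, 0.0, -1.0]]
ft_force: [-0.3, 0.3, -4.3]
gripper_width: 0.177
```

```bash
python3 -c "
from h import *
s=env.read_state();print(s['ft_force'],s['ft_torque'],s['tool_pos'],s['gripper_width'])"
```

```text
[-0.32943388  0.26988647 -4.27153189] [-0.1013625   0.08631613 -0.01428649] [0.51536842 0.10396326 0.21598646] 0.17704064139067474
```

>>> {"fn": "send_rows", "kwargs": {
  "steps": [
    [0,0,-3,0,10],
    [0,0,-6,0,10],
    [0,0,-9,0,10],
    [0,0,-12,0,10],
    [0,0,-15,0,10]
  ]
}}

```text
time: 4.75
tool_pos: [0.5153, 0.1039, 0.2308]
tool_rot: [[0.126, 0.992, 0.0], [0.992, -0.126, -0.0], [-0.0, 0.0, -1.0]]
ft_force: [0.3, 0.3, -5.3]
gripper_width: 0.181
```

>>> {"fn": "send_rows", "kwargs": {
  "steps": [
    [0,0,-3,0,10],
    [0,0,-6,0,10],
    [0,0,-9,0,10],
    [0,0,-12,0,10],
    [0,0,-15,0,10]
  ]
}}

```text
time: 5.25
tool_pos: [0.5152, 0.1039, 0.2458]
tool_rot: [[0.126, 0.992, -0.0], [0.992, -0.126, -0.0], [-0.0, -0.0, -1.0]]
ft_force: [-0.4, -0.9, -5.4]
gripper_width: 0.181
```

>>> {"fn": "send_rows", "kwargs": {
  "steps": [
    [0,0,-3,0,10],
    [0,0,-6,0,10],
    [0,0,-9,0,10],
    [0,0,-11,0,10],
    [0,0,-11,0,10]
  ]
}}

```text
time: 5.75
tool_pos: [0.5154, 0.1039, 0.257]
tool_rot: [[0.126, 0.992, 0.001], [0.992, -0.126, -0.0], [0.0, 0.001, -1.0]]
ft_force: [-0.2, 0.1, -5.2]
gripper_width: 0.18
```

Run:
```python
from h import *
import cv2
s=env.read_state();print(s['ft_force'],s['ft_torque'],s['tool_pos'],s['gripper_width'])
im=vision.read_camera("side")[100:270,170:280,::-1]
cv2.imwrite("pics/g3.png",cv2.resize(im,None,fx=3.5,fy=3.5,interpolation=3))
```

```text
[-0.22343029  0.06272676 -5.24144426] [-0.04448743  0.03572926 -0.00835042] [0.51541946 0.10394683 0.25695007] 0.17951217073676662
```

View pics/g3.png

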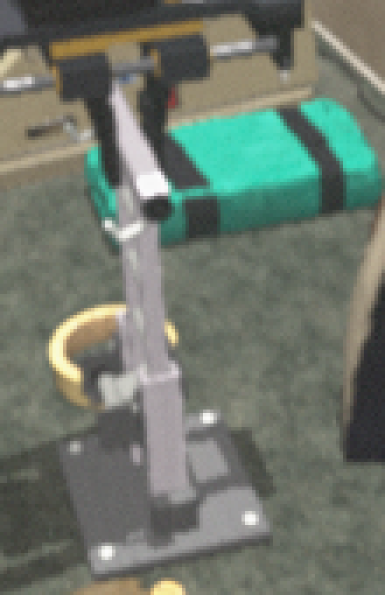

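The section is about 61 mm up, with the bar still held (near end at crop (152,190)), so the rung is past. Now I'll lower it slowly.

>>> {"fn": "send_rows", "kwargs": {
  "steps": [
    [0,0,2,0,10],
    [0,0,5,0,10],
    [0,0,8,0,10],
    [0,0,11,0,10],
    [0,0,13,0,10]
  ]
}}

```text
time: 6.3
tool_pos: [0.515, 0.1039, 0.243]
tool_rot: [[0.126, 0.992, -0.001], [0.992, -0.126, -0.0], [-0.0, -0.001, -1.0]]
ft_force: [0.1, 1.2, -4.9]
gripper_width: 0.182
```

>>> {"fn": "send_rows", "kwargs": {
  "steps": [
    [0,0,2,0,10],
    [0,0,4,0,10],
    [0,0,6,0,10],
    [0,0,8,0,10],
    [0,0,9,0,10]
  ]
}}

```text
time: 6.8
tool_pos: [0.5151, 0.1039, 0.2343]
tool_rot: [[0.126, 0.992, -0.0], [0.992, -0.126, -0.0], [-0.0, -0.0, -1.0]]
ft_force: [-0.3, -0.4, -5.1]
gripper_width: 0.185
```

>>> {"fn": "send_rows", "kwargs": {
  "steps": [
    [0,0,0.6,0,10],
    [0,0,1.2,0,10],
    [0,0,1.8,0,10],
    [0,0,2.4,0,10],
    [0,0,3,0,10]
  ]
}}

```text
time: 7.3
tool_pos: [0.5153, 0.104, 0.2316]
tool_rot: [[0.126, 0.992, 0.0], [0.992, -0.126, -0.0], [-0.0, 0.0, -1.0]]
ft_force: [-0.1, -0.1, -4.5]
gripper_width: 0.178
```

>>> {"fn": "send_rows", "kwargs": {
  "steps": [
    [0,0,0.4,0,10],
    [0,0,0.8,0,10],
    [0,0,1.2,0,10],
    [0,0,1.6,0,10],
    [0,0,2,0,10]
  ]
}}

```text
time: 7.8
tool_pos: [0.5152, 0.1039, 0.2295]
tool_rot: [[0.126, 0.992, 0.0], [0.992, -0.126, -0.0], [-0.0, 0.0, -1.0]]
ft_force: [0.4, -0.4, -4.8]
gripper_width: 0.179
```

>>> {"fn": "send_rows", "kwargs": {
  "steps": [
    [0,0,0.4,0,10],
    [0,0,0.8,0,10],
    [0,0,1.2,0,10],
    [0,0,1.6,0,10],
    [0,0,2,0,10]
  ]
}}

```text
time: 8.3
tool_pos: [0.5152, 0.104, 0.2275]
tool_rot: [[0.126, 0.992, -0.0], [0.992, -0.126, -0.0], [-0.0, -0.0, -1.0]]
ft_force: [-0.4, 0.6, -5.2]
gripper_width: 0.181
```

>>> {"fn": "send_rows", "kwargs": {
  "steps": [
    [0,0,0.4,0,10],
    [0,0,0.8,0,10],
    [0,0,1.2,0,10],
    [0,0,1.6,0,10],
    [0,0,2,0,10]
  ]
}}

```text
time: 8.8
tool_pos: [0.5152, 0.1039, 0.2255]
tool_rot: [[0.126, 0.992, -0.0], [0.992, -0.126, -0.0], [-0.0, -0.0, -1.0]]
ft_force: [-1.3, -1.2, -5.5]
gripper_width: 0.18
```

>>> {"fn": "send_rows", "kwargs": {
  "steps": [
    [0,0,0.4,0,10],
    [0,0,0.8,0,10],
    [0,0,1.2,0,10],
    [0,0,1.6,0,10],
    [0,0,2,0,10]
  ]
}}

```text
time: 9.3
tool_pos: [0.5152, 0.1039, 0.2235]
tool_rot: [[0.126, 0.992, 0.0], [0.992, -0.126, 0.0], [0.0, 0.0, -1.0]]
ft_force: [0.1, -0.5, -4.3]
gripper_width: 0.181
```

>>> {"fn": "send_rows", "kwargs": {
  "steps": [
    [0,0,0.4,0,10],
    [0,0,0.8,0,10],
    [0,0,1.2,0,10],
    [0,0,1.6,0,10],
    [0,0,2,0,10]
  ]
}}

```text
time: 9.8
tool_pos: [0.5153, 0.104, 0.2217]
tool_rot: [[0.126, 0.992, 0.0], [0.992, -0.126, 0.0], [0.0, 0.0, -1.0]]
ft_force: [-0.3, 0.2, -3.6]
gripper_width: 0.18
```

>>> {"fn": "send_rows", "kwargs": {
  "steps": [
    [0,0,0.3,0,10],
    [0,0,0.6,0,10],
    [0,0,0.9,0,10],
    [0,0,1.2,0,10],
    [0,0,1.2,0,10]
  ]
}}

```text
time: 10.3
tool_pos: [0.5155, 0.104, 0.2209]
tool_rot: [[0.126, 0.992, 0.001], [0.992, -0.126, 0.0], [0.0, 0.001, -1.0]]
ft_force: [-0.8, -0.1, 1.6]
gripper_width: 0.18
```

Seated at about 26 mm rise. Now building up the press.

>>> {"fn": "send_rows", "kwargs": {
  "steps": [
    [0,0,0.3,0,10],
    [0,0,0.6,0,10],
    [0,0,0.9,0,10],
    [0,0,1.2,0,10],
    [0,0,1.2,0,10]
  ]
}}

```text
time: 10.8
tool_pos: [0.5157, 0.104, 0.2199]
tool_rot: [[0.126, 0.992, 0.001], [0.992, -0.126, 0.0], [0.0, 0.001, -1.0]]
ft_force: [-0.9, 0.3, 5.2]
gripper_width: 0.179
```

>>> {"fn": "send_rows", "kwargs": {
  "steps": [
    [0,0,0.3,0,10],
    [0,0,0.6,0,10],
    [0,0,0.9,0,10],
    [0,0,1.2,0,10],
    [0,0,1.2,0,10]
  ]
}}

```text
time: 11.3
tool_pos: [0.5159, 0.104, 0.2193]
tool_rot: [[0.126, 0.992, 0.002], [0.992, -0.126, 0.0], [0.0, 0.002, -1.0]]
ft_force: [-1.5, 0.0, 7.6]
gripper_width: 0.183
```

>>> {"fn": "send_rows", "kwargs": {
  "steps": [
    [0,0,0.3,0,10],
    [0,0,0.6,0,10],
    [0,0,0.6,0,10]
  ]
}}

```text
time: 11.6
tool_pos: [0.5161, 0.104, 0.2191]
tool_rot: [[0.126, 0.992, 0.003], [0.992, -0.126, 0.0], [0.0, 0.003, -1.0]]
ft_force: [-1.7, -0.4, 9.7]
gripper_width: 0.182
```

>>> {"fn": "send_rows", "kwargs": {
  "steps": [
    [0,0,0,0,10],
    [0,0,0,0,10],
    [0,0,0,0,10],
    [0,0,0,0,10],
    [0,0,0,0,10]
  ]
}}

```text
time: 12.1
tool_pos: [0.5161, 0.104, 0.2191]
tool_rot: [[0.126, 0.992, 0.003], [0.992, -0.126, 0.0], [0.0, 0.003, -1.0]]
ft_force: [-1.1, 0.5, 9.3]
gripper_width: 0.18
```

>>> {"fn": "send_rows", "kwargs": {
  "steps": [
    [0,0,0,0,10],
    [0,0,0,0,10],
    [0,0,0,0,10],
    [0,0,0,0,10],
    [0,0,0,0,10]
  ]
}}

```text
time: 12.6
tool_pos: [0.5161, 0.104, 0.2191]
tool_rot: [[0.126, 0.992, 0.003], [0.992, -0.126, 0.0], [0.0, 0.003, -1.0]]
ft_force: [-1.0, -0.1, 9.8]
gripper_width: 0.181
```

>>> {"fn": "send_rows", "kwargs": {
  "steps": [
    [0,0,0,0,10],
    [0,0,0,0,10],
    [0,0,0,0,10],
    [0,0,0,0,10],
    [0,0,0,0,10]
  ]
}}

```text
time: 13.1
tool_pos: [0.5161, 0.104, 0.2191]
tool_rot: [[0.126, 0.992, 0.003], [0.992, -0.126, 0.0], [0.0, 0.002, -1.0]]
ft_force: [-2.1, -1.0, 10.3]
gripper_width: 0.179
```

>>> {"fn": "send_rows", "kwargs": {
  "steps": [
    [0,0,-0.8,0,10],
    [0,0,-1.6,0,10],
    [0,0,-2.4,0,10],
    [0,0,-3,0,10],
    [0,0,-3,0,10]
  ]
}}

```text
time: 13.6
tool_pos: [0.5154, 0.104, 0.2204]
tool_rot: [[0.126, 0.992, 0.0], [0.992, -0.126, 0.0], [0.0, 0.0, -1.0]]
ft_force: [0.1, -1.5, 3.4]
gripper_width: 0.178
```

>>> {"fn": "send_rows", "kwargs": {
  "steps": [
    [0,0,-0.3,0,10],
    [0,0,-0.6,0,10],
    [0,0,-0.6,0,17],
    [0,0,-0.6,0,19],
    [0,0,-0.6,0,22]
  ]
}}

```text
time: 14.1
tool_pos: [0.5149, 0.1039, 0.2204]
tool_rot: [[0.126, 0.992, -0.001], [0.992, -0.126, -0.0], [-0.0, -0.001, -1.0]]
ft_force: [0.3, -0.3, -0.2]
gripper_width: 0.233
```

>>> {"fn": "send_rows", "kwargs": {
  "steps": [
    [0,0,0,0,30],
    [0,0,0,0,40],
    [0,0,0,0,50],
    [0,0,0,0,60],
    [0,0,0,0,60]
  ]
}}

```text
time: 14.6
tool_pos: [0.5152, 0.104, 0.221]
tool_rot: [[0.126, 0.992, 0.0], [0.992, -0.126, 0.0], [0.0, 0.0, -1.0]]
ft_force: [0.6, 0.3, 1.0]
gripper_width: 0.613
```

```bash
python3 -c "
from h import *
s=env.read_state();print(s['ft_force'],s['tool_pos'],s['gripper_width']*87)"
```

```text
[0.55218835 0.31815132 1.00559526] [0.51524565 0.10396074 0.22097104] 53.3657721632604
```

Open and clear of the bar. Now retreating straight up.

>>> {"fn": "send_rows", "kwargs": {
  "steps": [
    [0,0,-8,0,60],
    [0,0,-20,0,60],
    [0,0,-40,0,60],
    [0,0,-60,0,60],
    [0,0,-80,0,60]
  ]
}}

```text
time: 15.1
tool_pos: [0.5155, 0.104, 0.3031]
tool_rot: [[0.126, 0.992, 0.001], [0.992, -0.126, 0.0], [0.0, 0.001, -1.0]]
ft_force: [0.3, -0.5, -0.8]
gripper_width: 0.689
```

>>> {"fn": "send_rows", "kwargs": {
  "steps": [
    [0,-30,0,0,60],
    [0,-70,0,0,60],
    [20,-110,0,0,60],
    [50,-130,0,0,60],
    [80,-130,0,0,60]
  ]
}}

```text
time: 15.6
tool_pos: [0.3949, 0.2008, 0.3032]
tool_rot: [[0.126, 0.992, 0.003], [0.992, -0.126, 0.001], [0.002, 0.003, -1.0]]
ft_force: [0.9, -0.3, 0.3]
gripper_width: 0.686
```

>>> {"fn": "send_rows", "kwargs": {
  "steps": [
    [45,0,0,0,60],
    [90,0,0,0,60],
    [130,0,0,0,60],
    [130,0,0,0,60],
    [130,0,0,0,60]
  ]
}}

```text
time: 16.1
tool_pos: [0.4127, 0.3293, 0.3016]
tool_rot: [[0.124, 0.992, 0.0], [0.992, -0.124, -0.0], [-0.0, 0.0, -1.0]]
ft_force: [0.4, -0.1, 0.8]
gripper_width: 0.691
```

Run:
```python
from h import *
import cv2
print(env.read_state()['tool_pos'])
q=np.load("q.npy")
for r in(0,.026,.061):print(r,proj("side",w([[-.008,-.065,.224+r],[.008,-.065,.224+r],[.008,.065,.224+r]],q)).round(1).tolist())
s=vision.read_camera("side")[120:290,160:310,::-1];t=vision.read_camera("top")[180:255,180:310,::-1]
s=cv2.resize(s,None,fx=3.5,fy=3.5,interpolation=3);t=cv2.resize(t,(270,156),interpolation=3)
o=np.zeros((595,795,3),np.uint8);o[:,:525]=s;o[:156,525:]=t
cv2.imwrite("pics/g4.png",o)
```

```text
[0.41268166 0.32928652 0.30157131]
0 [[212.2, 182.3], [220.2, 180.8], [205.5, 147.7]]
0.026 [[211.2, 171.3], [219.4, 169.8], [204.5, 137.3]]
0.061 [[209.8, 155.8], [218.2, 154.3], [203.0, 122.8]]
```

View pics/g4.png

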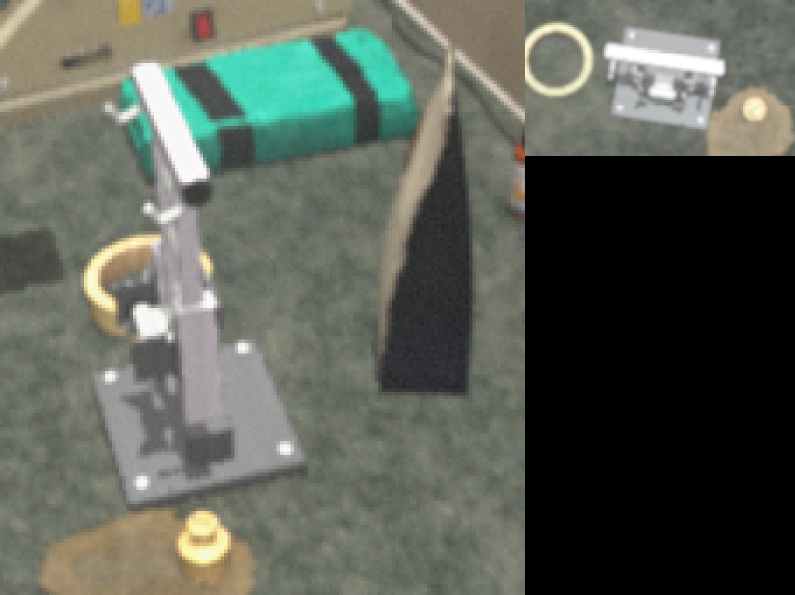

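The bar's near-end corners are at crop (180,183) and (210,172), which is pixel (211,172) and (220,169). That matches the 26 mm rise prediction, and the things round about look unmoved.

```bash
python3 -c "
from workcell import ticket
print(ticket.hand_in())"
```

```text
the job is handed in; nothing more can be done
None
```

The ladder section is standing on the pawl at about 26 mm of rise, and the job is handed in at about 16 s of the 48 s allowed.

- **Raise and seat:** I gripped the bar with 35 N and raised the section about 61 mm. The force stayed near the section's weight of about 5 N. I then lowered it slowly, and the rung met the pawl at about 26 mm.
- **Press:** I pressed down with 9.3 to 10.3 N for about 1.5 s, and the tool height did not change. The highest reading was 10.3 N. Only the reading at the end of each move is available, so brief peaks in between were not seen.
- **Release:** I took the force off to nearly zero before opening the fingers, then backed off straight up and to the side.
- **Last checks:** In the final side picture the bar's corners match the predicted 26 mm rise to within about 1 pixel. The check weight, tape roll and pouch look unmoved. I could not see the pawl's angle clearly in the pictures; that it is level is inferred from the seating height and from its carrying the press.
- **Picture budget:** I viewed 8 pictures. No check failed or disagreed.

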